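Lay the tall instrument housing down against the stop

TASK

The tall aluminium instrument housing stands on its closed end on the assembly plate, open mouth up. With the fingers only, without gripping or lifting it, tip it over away from the steel stop bar and ease it down gently so that it never drops, until it lies flat on its broad side with the mouth facing away from the stop; then push it back until its closed end sits flush against the stop bar. Leave everything else where it is.

Things in the scene. Friction and masses are not known exactly. Their poses are not given: they have to be found in the camera images.
- housing: Tall rectangular sleeve of bare aluminium, 110 (its x) x 62 (its y) x 170 mm (its z), walls 4 mm, about 0.5 kg, standing free on its black closed end. The top is an open mouth, 102 x 54 mm inside, empty to the full depth. Origin: centre of the closed end's underside; z runs to the mouth; y points away from the stop bar, out of the broad side to be laid on the plate. Beyond 0.35 rad of lean it falls.
- housing_mouth (a point): Centre of the mouth of the tall housing, level with its rim, 170 mm from the origin along the housing's z.
- housing_heel (a point): Middle of the bottom edge of the tall housing on the side away from the stop, 31 mm from its origin along its y: the edge it tips about. It stays down on the plate (height 15 mm) throughout.
- plate: Fixed assembly plate, 290 (x) x 350 mm (y), aluminium with a black antistatic sheet, on the blue bench mat. Origin: centre of its underside, 3 mm above the table; its top is 12 mm higher, 15 mm above the table. Its y axis points from the stop bar along the plate, the way the housing is to fall. The fall side is clear.
- stop_face (a point): Middle of the stop bar's working face, at the level of the plate's top; axes as the plate's. The bar is a fixed steel bar bolted across the plate near one end, 220 mm long (x), 22 mm wide, 16 mm high above the plate's top at 15 mm; its face looks along +y. The housing starts 10 to 40 mm in front of it, square to it within 0.1 rad.
- tweezers: Steel tweezers, 120 mm long (y), 8 mm high, lying on the plate along its -x margin. Origin: middle, underside. Leave alone.
- screw_dish: Small steel dish, 42 mm across, 18 mm high, on the plate's +x margin. Origin: middle, underside. Leave alone.
- bottle: White round bottle with cap, 58 mm across, 155 mm high, on the mat beside the plate. Origin: middle of its underside. Leave alone.
- spool: Grey flanged spool, 60 mm across, 45 mm high, standing on the mat. Origin: middle of its underside. Leave alone.
- short_housing: A smaller, short aluminium sleeve, 80 x 46 x 75 mm high, standing mouth up on the mat. Not the one to tip. Origin: middle of its underside. Leave alone.
- board: Green circuit board, 96 x 150 mm, 14 mm high with its parts, lying on the mat. Origin: middle of its underside. Leave alone.
- end_panel: Black flat end panel, 108 x 60 x 4 mm, lying on the mat. Origin: middle of its underside. Leave alone.
Not all that is in view belongs to the job. What is shaped like the housing but brown or purple is not meant.

How it is judged:
By the outcome, as a careful person would: the job done as asked, in the order asked, and still so for the second after the job is handed in, with the robot touching nothing.
It also fails if it takes over 61 s, if anything falls off the work surface, if the arm or the gripper's body presses on something with over 40 N, if the wrist force passes 120 N, or if a joint passes its speed limit or range.

ROBOT

A 6-joint arm with a two-finger parallel gripper is mounted at the origin on the work surface. World frame = base frame: x ahead of the robot, y to its left, z up, the work surface at z = 0. Lengths are in m, angles in rad, forces in N, time in s.
With the tool pointing down it reaches from about 0.425 to 0.925 m from the base axis. Payload 12.5 kg.
Tool frame: the origin (TCP) lies at the very end of the fingers, on their centre line; the grasp point (between the pads) lies 19 mm behind it; z points along the fingers, x is the direction in which the jaws open and shut, and the axes are right-handed (so a half turn about z gives the same grasp; the last joint's range is limited). The gripper opens to 85 mm and grips with 20 to 120 N. Pads are 22 mm wide; open, the fingers measure 114 mm over their backs; the gripper's body (76 mm by 85 mm) begins 54 mm behind the grasp point. The pads swing forward as they close: fully open they stand 13 mm farther back than shut.
Start: joints at [-1.245, 0.491, 1.559, -0, 1.092, -0.106], TCP at [0.262, -0.568, 0.231] pointing down, gripper open.
Joint ranges: [-3.1, 3.1], [-0.84, 2.19], [0.05, 2.79], [-1.13, 4.28], [0.06, 2.93], [-2.69, 2.69]. Speed limits (rad/s): [2.22, 2.22, 2.79, 3.14, 3.14, 3.14].

INTERFACE

Orientations are given as a unit quaternion [w, x, y, z].
In Python, from plant import get_obs, viewer, ticket gives the robot as it stands.
- The arm moves only by the shell command python3 -m handwheel 'ROWS'. ROWS is JSON, one flat list of numbers, 7 for each row, row after row: the opening, from -1 (shut) to 1 (fully open), so that 0 is half open, then the shift along the tool's x, y, z in m, then the turn, a rotation vector about the tool's x, y, z in degrees. In form: [hand, tx, ty, tz, wx, wy, wz, hand, tx, ty, tz, wx, wy, wz, ...]. A call has 1 to 12 rows; each row shifts and turns the commanded pose from where the row before left it, along the tool's axes as they then stand; what a row does not reach is not made up. A row lasts 1/8 s, in which the tool goes at most 62.5 mm and 10.7 degrees, less where a joint would pass 70% of its speed; a pose out of reach is approached as far as the arm can. A call with a gripper value outside its range is refused whole. The fingers move at their own pace and stop on an object; the grip force is fixed at half the most. Time passes only in rows, so rows that do not move let the fingers close. It gives the time, the measured TCP pose, the force and the opening at its end, in the units of the state.
- get_obs(): the state, without advancing time (a new reading comes with each control period).
- viewer.camera(name): name is "scene" or "side" or "wrist"; returns a dict with "frame" (400x640x3 uint8, red, green, blue), "fov_y" (degrees; the focal length in pixels is half the picture's height over the tangent of half this angle, whatever the lens; pixels are square), "cx", "cy" (the principal point, pixels), "dist" ([k1, k2, p1, p2, k3] as OpenCV has them; the pictures are not rectified), "rvec" (rotation vector, rad) and "tvec" (3), from world to camera coordinates, as OpenCV has them. Camera axes: x right, y down, z forward; pixel columns grow to the right and rows downward; lengths in m; the calibration is good to about 2 mm. A picture is of the moment at which its call begins. There is no depth.
- ticket.sign_off(): hands the job in, once; it reports no verdict.
The state is a dict: "time_s": time; "joints": joint angles; "qd": joint speeds; "effort": joint torques, N m; "tcp_pos": TCP position; "ee_rot": TCP orientation; "ft_force": force on the tool from outside, world axes, zero at the start; "moment": the same for the moment, N m; "grip_width": finger opening in m.
Only numpy, scipy, OpenCV 4.12 (cv2) and the standard library are available. Lean on these libraries where they do the work, as an engineer would, in place of code of your own. Each camera call takes 0.05 s, during which the arm holds its last target.

## Working session

There is one attempt and no reset: what is moved stays moved. The work goes in short steps, Python scripts to look and compute and a shell command to move; the robot and the scene stay as the last step left them, time stands still between calls to the robot, and variables do not carry over. Pictures are saved under pics/ and viewed, and the job is handed in when it is done.

```bash
ls; mkdir -p pics
python3 - <<'E'
from plant import get_obs, viewer, ticket
import cv2
o=get_obs();print(o)
for n in ["scene","side","wrist"]:
    c=viewer.camera(n);cv2.imwrite(f"pics/{n}0.png",c["frame"][:,:,::-1])
    print(n,{k:v for k,v in c.items() if k!="frame"})
E
```

```text
pics
{'time_s': 0.0, 'joints': array([-1.24462114e+00,  4.91546656e-01,  1.55947720e+00, -1.03458357e-05,
        1.09172119e+00, -1.05616206e-01]), 'qd': array([-0.00146177, -0.00199368, -0.00153502, -0.00056436,  0.00028994,
        0.00074986]), 'effort': array([-8.13092356e-04, -6.18442798e+01, -2.61597776e+01, -8.64083495e-05,
        4.04800128e-03, -1.26601918e-05]), 'tcp_pos': array([ 0.2614919 , -0.56739834,  0.23072621]), 'ee_rot': array([-3.56533502e-04,  8.42170502e-01, -5.39211011e-01, -4.52664750e-04]), 'ft_force': array([0.04147796, 0.49520078, 0.59641176]), 'moment': array([ 0.05307564, -0.02144952, -0.02137418]), 'grip_width': 0.085117244722554}
scene {'fov_y': 55.6830228052883, 'cx': 320.3027652970033, 'cy': 201.15881720746629, 'dist': array([0.01517642, 0.        , 0.        , 0.        , 0.        ]), 'rvec': array([ 1.95537474,  1.90741305, -0.51661818]), 'tvec': array([ 0.00726622, -0.31421518,  1.41033776])}
side {'fov_y': 54.46166325882098, 'cx': 311.41432107522536, 'cy': 202.47691049443063, 'dist': array([-0.08675188,  0.        ,  0.        ,  0.        ,  0.        ]), 'rvec': array([ 0.80819105,  2.67373712, -0.93691501]), 'tvec': array([ 0.38701093, -0.09449295,  1.63671235])}
wrist {'fov_y': 60.3738394065123, 'cx': 320.5490406551768, 'cy': 197.84852448885331, 'dist': array([0.0118828, 0.       , 0.       , 0.       , 0.       ]), 'rvec': array([-2.41672721,  1.54662349,  0.24471761]), 'tvec': array([-0.62597236, -0.03996286,  0.37940486])}
```

View pics/scene0.png

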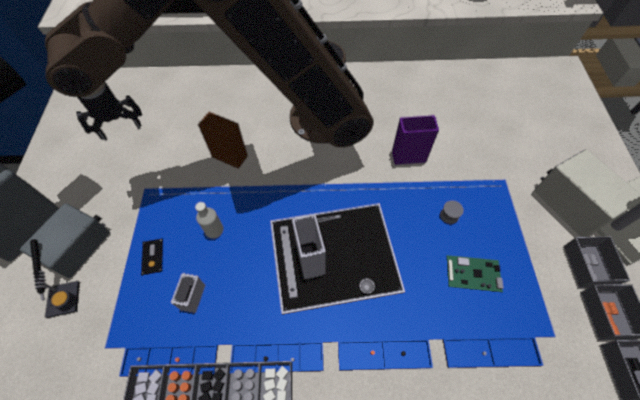

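View pics/side0.png

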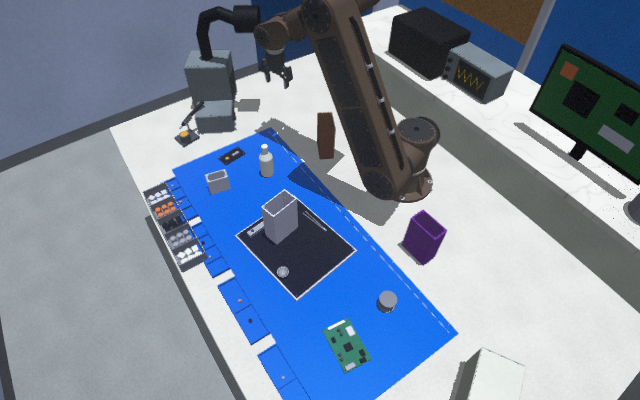

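View pics/wrist0.png

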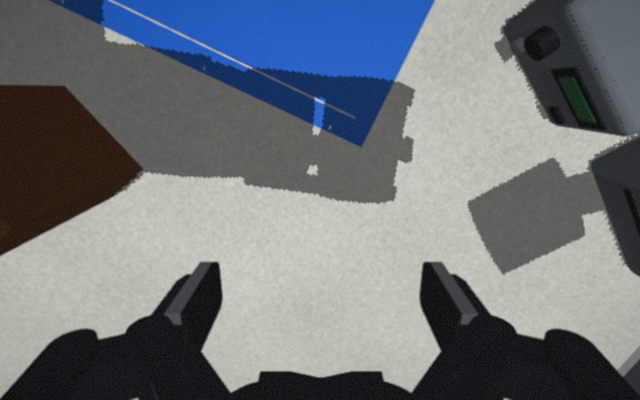

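The scene view has four sleeve-shaped things: the tall aluminium one on the black plate (310,245), a short aluminium one on the mat (187,292), a brown one (222,140) and a purple one (415,140). The one at (310,245) fits the description: it is bare aluminium, tall, and stands on the plate in front of the steel bar. I'll confirm that with an enlarged crop.

Run:
```python
import cv2
import numpy as np
a=cv2.imread("pics/scene0.png")[190:320,260:420];b=cv2.imread("pics/side0.png")[170:310,225:365]
cv2.imwrite("pics/cropA.png",cv2.resize(a,None,fx=5,fy=4.6 and 5,interpolation=cv2.INTER_CUBIC)[:600])
cv2.imwrite("pics/cropB.png",cv2.resize(b,None,fx=4,fy=4,interpolation=cv2.INTER_CUBIC))
```

```text
(no output)
```

View pics/cropA.png

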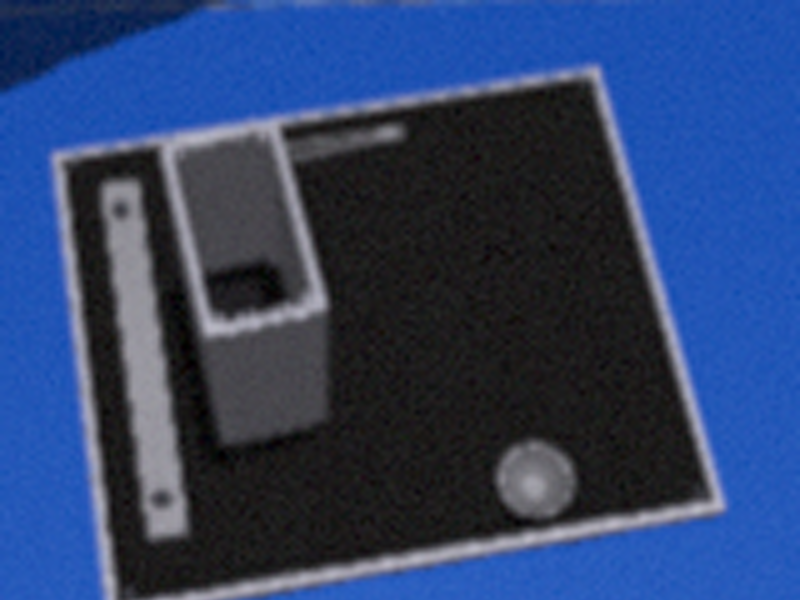

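View pics/cropB.png

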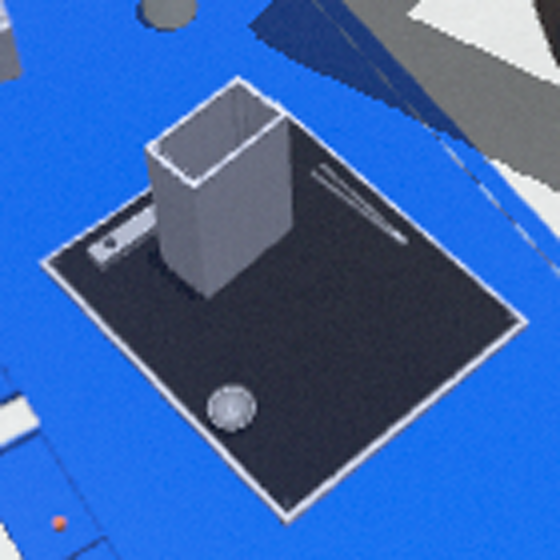

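The crops confirm it: a tall, open-mouthed aluminium sleeve on the plate, beside the drilled steel bar. In the scene view the rim corners are near (293,220), (316,216), (325,251) and (302,256). Next I turn these pixels into points.

```bash
cat > h.py <<'E'
import cv2, numpy as np
from plant import get_obs, viewer, ticket
from scipy.spatial.transform import Rotation as R
def cal(c):
    f=200/np.tan(np.radians(c["fov_y"])/2)
    K=np.array([[f,0,c["cx"]],[0,f,c["cy"]],[0,0,1]]);return K,c["dist"],cv2.Rodrigues(np.array(c["rvec"]))[0],np.array(c["tvec"])
def rays(c,px):
    K,d,Rm,t=cal(c);n=cv2.undistortPoints(np.array(px,float).reshape(-1,1,2),K,d).reshape(-1,2)
    return -Rm.T@t,(np.c_[n,np.ones(len(n))])@Rm
def onz(c,px,z):
    o,d=rays(c,px);return o+d*((z-o[2])/d[:,2])[:,None]
def proj(c,P):
    K,d,Rm,t=cal(c);return cv2.projectPoints(np.array(P,float).reshape(-1,3),Rm,t,K,d)[0].reshape(-1,2)
def snap(n,f):
    c=viewer.camera(n);cv2.imwrite(f"pics/{f}.png",c["frame"][:,:,::-1]);return c
def tri(c1,p1,c2,p2):
    o1,d1=rays(c1,[p1]);o2,d2=rays(c2,[p2]);d1=d1[0];d2=d2[0]
    s=np.linalg.lstsq(np.c_[d1,-d2],o2-o1,rcond=None)[0];a=o1+d1*s[0];b=o2+d2*s[1];return (a+b)/2,np.linalg.norm(a-b)
E
python3 - <<'E'
from h import *
np.set_printoptions(precision=4,suppress=True)
s=viewer.camera("scene");d=viewer.camera("side")
A=lambda L:(np.array(L,float)+.5)/5-.5+[260,190]
B=lambda L:(np.array(L,float)+.5)/4-.5+[225,170]
print("plate scene TL TR BR",onz(s,A([(57,153),(600,67),(726,511)]),.015))
print("plate side",onz(d,B([(40,262),(288,522),(527,320)]),.015))
print("rim scene",onz(s,A([(163,147),(280,125),(328,304),(208,333)]),.185))
print("rim side",onz(d,B([(148,147),(238,77),(290,115),(196,186)]),.185))
print("base side",onz(d,B([(207,299),(294,227)]),.015))
print("bar face scene",onz(s,A([(140,182),(189,532)]),.031))
E
```

```text
plate scene TL TR BR [[ 0.4341 -0.1706  0.015 ]
 [ 0.3821  0.1736  0.015 ]
 [ 0.6698  0.2156  0.015 ]]
plate side [[ 0.7212 -0.1317  0.015 ]
 [ 0.6673  0.2146  0.015 ]
 [ 0.3821  0.1687  0.015 ]]
rim scene [[ 0.5188 -0.0905  0.185 ]
 [ 0.5075 -0.029   0.185 ]
 [ 0.6092 -0.0066  0.185 ]
 [ 0.6231 -0.0666  0.185 ]]
rim side [[ 0.622  -0.0692  0.185 ]
 [ 0.5182 -0.0939  0.185 ]
 [ 0.5033 -0.0324  0.185 ]
 [ 0.6088 -0.0113  0.185 ]]
base side [[ 0.6119 -0.0109  0.015 ]
 [ 0.5024 -0.0348  0.015 ]]
bar face scene [[ 0.4635 -0.1168  0.031 ]
 [ 0.6789 -0.0852  0.031 ]]
```

The measurements agree: stop yaw is about 0.146 rad with its face centre near (0.571, -0.101), the housing centre is near (0.564, -0.050) with yaw about 0.217 rad, and the gap is about 20 mm, within the stated 10–40.

Plan: put the part-opened fingers into the mouth as a loose fit, with no grip, and turn the tool about the heel edge with the housing. The far wall then gets pushed first, and the near wall rests on the fingers on the way down. Before that I go above the housing and test the tilt in free air.

```bash
python3 -m handwheel '[-0.55,0,0,-0.055,0,0,0, -0.55,-0.029,-0.041,-0.005,0,0,0, -0.55,-0.029,-0.041,-0.005,0,0,0, -0.55,-0.029,-0.041,-0.005,0,0,0, -0.55,-0.029,-0.041,-0.005,0,0,0, -0.55,-0.029,-0.041,-0.005,0,0,0, -0.55,-0.029,-0.041,-0.005,0,0,0, -0.55,-0.029,-0.041,-0.005,0,0,0, -0.55,-0.029,-0.041,-0.005,0,0,0, -0.55,-0.029,-0.041,-0.005,0,0,0, -0.55,-0.029,-0.041,-0.005,0,0,0, -0.55,-0.053,-0.041,0,0,0,10]'
python3 - <<'E'
from h import *
o=get_obs();print(o["joints"].round(3),o["grip_width"],R.from_quat(o["ee_rot"][[1,2,3,0]]).as_matrix().round(3))
E
```

```text
time_s: 1.75
tcp_pos: [0.5269, -0.0743, 0.3364]
ee_rot: [-0.0, 0.794, -0.608, 0.0]
ft_force: [-0.2, -0.5, -0.1]
grip_width: 0.0195
[-0.264  0.262  1.633 -0.     1.246  1.042] 0.019525459219652378 [[ 0.261 -0.965  0.001]
 [-0.965 -0.261 -0.   ]
 [ 0.    -0.001 -1.   ]]
```

```bash
python3 -m handwheel '[-0.55,0,0,0,0,0,2.5, -0.55,0,0,0,0,0,0, -0.55,0,0,0,0,0,0]'
python3 - <<'E'
from h import *
o=get_obs();print(o["joints"].round(3),o["tcp_pos"],R.from_quat(o["ee_rot"][[1,2,3,0]]).as_matrix().round(3))
E
python3 -m handwheel '[-0.55,-0.024,0,-0.005,0,9.5,0, -0.55,-0.024,0,-0.005,0,9.5,0, -0.55,-0.024,0,-0.005,0,9.5,0, -0.55,-0.024,0,-0.005,0,9.5,0, -0.55,-0.024,0,-0.005,0,9.5,0, -0.55,-0.024,0,-0.005,0,9.5,0, -0.55,-0.024,0,-0.005,0,9.5,0, -0.55,-0.024,0,-0.005,0,9.5,0, -0.55,0,0,0,0,0,0]'
python3 - <<'E'
from h import *
o=get_obs();print(o["joints"].round(3),o["tcp_pos"],R.from_quat(o["ee_rot"][[1,2,3,0]]).as_matrix().round(3))
snap("scene","scene1");snap("side","side1")
E
```

```text
time_s: 2.12
tcp_pos: [0.5259, -0.076, 0.3363]
ee_rot: [0.0, 0.782, -0.623, 0.0]
ft_force: [-0.3, -0.1, 0.2]
grip_width: 0.0188
[-0.268  0.261  1.635 -0.     1.246  1.078] [ 0.52587507 -0.07603023  0.33625576] [[ 0.223 -0.975 -0.   ]
 [-0.975 -0.223 -0.   ]
 [ 0.     0.    -1.   ]]
time_s: 3.25
tcp_pos: [0.4788, 0.1047, 0.2659]
ee_rot: [0.389, 0.617, -0.497, 0.47]
ft_force: [0.6, 0.2, 0.1]
grip_width: 0.0194
[ 0.559  0.597  1.884 -1.133  1.578  2.517] [0.47881497 0.10471358 0.26586568] [[ 0.064 -0.979  0.193]
 [-0.247 -0.203 -0.948]
 [ 0.967  0.013 -0.255]]
```

View pics/side1.png

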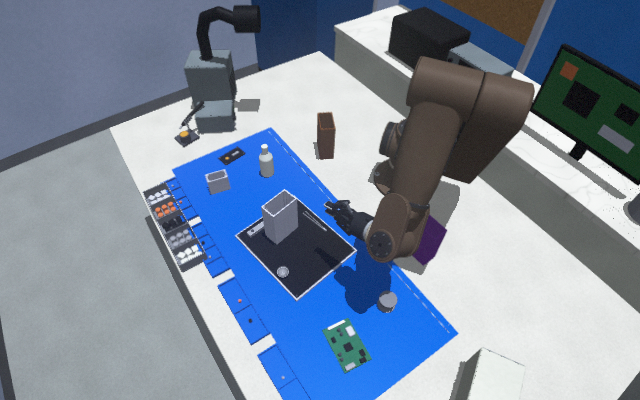

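Run:
```python
from h import *
s=viewer.camera("scene");d=viewer.camera("side")
print("spool",onz(s,[(452,207)],.045),onz(d,[(388,297)],.045), "purple",onz(s,[(413,165)],0), "board",onz(s,[(475,273)],.014),"dish",onz(s,[(367,286)],.03))
o=get_obs();M=R.from_quat(o["ee_rot"][[1,2,3,0]]).as_matrix()
print(o["tcp_pos"],o["joints"].round(3)); print(M.T@(np.array([.527,.119,.08])-o["tcp_pos"]))
```

```text
spool [[0.41909417 0.3882448  0.045     ]] [[0.42081048 0.38309138 0.045     ]] purple [[0.22782879 0.30521244 0.        ]] board [[0.61962406 0.42402717 0.014     ]] dish [[0.65526967 0.10914316 0.03      ]]
[0.47949374 0.10277658 0.27026389] [ 0.555  0.588  1.883 -1.134  1.576  2.515]
[-0.18524861 -0.05046186  0.04309227]
```

```bash
python3 -m handwheel '[-0.55,0,0,0,0,-10,0, -0.55,0,0,0,0,0,0]'
python3 - <<'E'
from h import *
d=viewer.camera("side")
B=lambda L:(np.array(L,float)+.5)/4-.5+[225,170]
print("tweezers",onz(d,B([(315,172),(405,240)]),.02))
o=get_obs();M=R.from_quat(o["ee_rot"][[1,2,3,0]]).as_matrix()
print(o["tcp_pos"],o["joints"].round(3),M.round(3)); print(M.T@(np.array([.527,.119,.075])-o["tcp_pos"]))
E
```

```text
time_s: 3.7
tcp_pos: [0.4795, 0.1025, 0.2721]
ee_rot: [0.339, 0.653, -0.534, 0.416]
ft_force: [0.4, -1.0, 0.2]
grip_width: 0.0195
tweezers [[ 0.45244584 -0.07527089  0.02      ]
 [ 0.42576208  0.0381859   0.02      ]]
[0.4792083  0.10248035 0.27128112] [ 0.529  0.516  1.87  -1.042  1.465  2.428] [[ 0.085 -0.98   0.181]
 [-0.412 -0.2   -0.889]
 [ 0.907  0.001 -0.421]]
[-0.18080298 -0.05033902  0.07654729]
```

```bash
python3 -m handwheel '[-0.55,-0.036,-0.010,0.015,0,0,0, -0.55,-0.036,-0.010,0.015,0,0,0, -0.55,-0.036,-0.010,0.015,0,0,0, -0.55,-0.036,-0.010,0.015,0,0,0, -0.55,-0.036,-0.010,0.015,0,0,0,-0.55,0,0,0,0,0,0]'
python3 - <<'E'
from h import *
o=get_obs();M=R.from_quat(o["ee_rot"][[1,2,3,0]]).as_matrix()
print(o["tcp_pos"],o["joints"].round(3),M.round(3))
c=snap("side","side2");K=cv2.resize(c["frame"][150:300,240:440,::-1],None,fx=4,fy=4,interpolation=3);cv2.imwrite("pics/side2c.png",K)
c=snap("wrist","wrist2")
E
```

```text
time_s: 4.5
tcp_pos: [0.5277, 0.1217, 0.0745]
ee_rot: [0.345, 0.655, -0.53, 0.413]
ft_force: [-0.2, 0.7, 0.9]
grip_width: 0.0196
[0.52765124 0.12165385 0.07454165] [ 0.515  0.88   1.812 -1.099  1.313  2.685] [[ 0.097 -0.98   0.176]
 [-0.409 -0.201 -0.89 ]
 [ 0.907  0.014 -0.42 ]]
```

View pics/side2c.png

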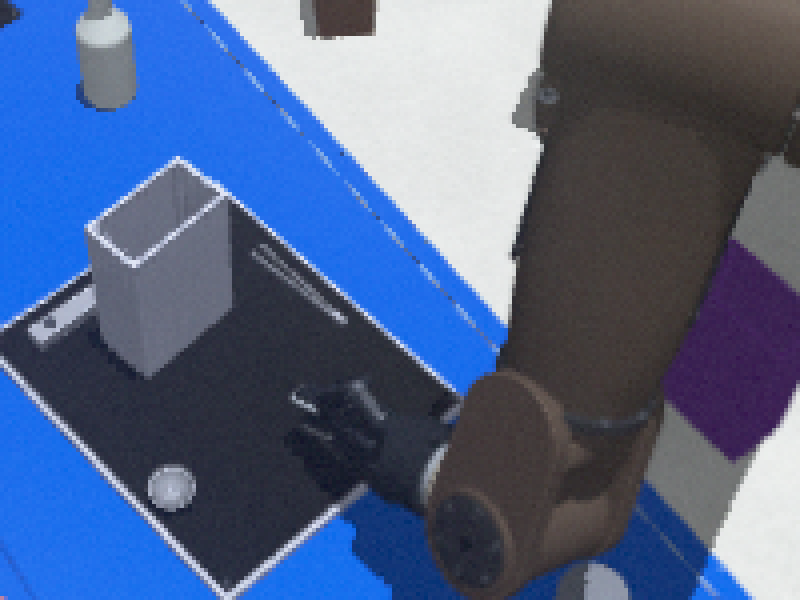

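View pics/wrist2.png

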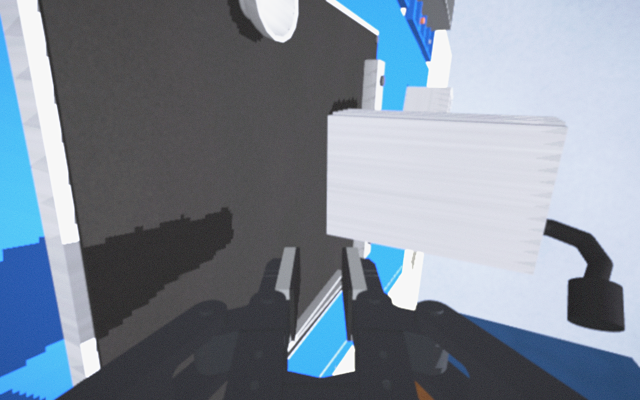

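The fingers open along the jaw axis to about 48 mm over their backs and fit loosely in the 54 mm mouth. In this rehearsal joint 6 sat at its limit, so I'll use the half-turned tool and cap the tilt at about 60°. Going back above the housing.

```bash
python3 -m handwheel '[-0.6,0.048,0,-0.021,0,0,0, -0.6,0.048,0,-0.021,0,0,0, -0.6,0.048,0,-0.021,0,0,0, -0.6,0.048,0,-0.021,0,0,0, -0.6,0.048,0,-0.021,0,0,0, -0.6,0,0,0,0,-9.3,0, -0.6,0,0,0,0,-9.3,0, -0.6,0,0,0,0,-9.3,0, -0.6,0,0,0,0,-9.3,0, -0.6,0,0,0,0,-9.3,0, -0.6,0,0,0,0,-9.3,0, -0.6,0,0,0,0,-9.3,0]' && python3 -m handwheel '[-0.6,0,0,0,0,0,-10.6,-0.6,0,0,0,0,0,-10.6,-0.6,0,0,0,0,0,-10.6,-0.6,0,0,0,0,0,-10.6,-0.6,0,0,0,0,0,-10.6,-0.6,0,0,0,0,0,-10.6,-0.6,0,0,0,0,0,-10.6,-0.6,0,0,0,0,0,-10.6,-0.6,0,0,0,0,0,-10.6,-0.6,0,0,0,0,0,-10.6,-0.6,0,0,0,0,0,-10.6,-0.6,0,0,0,0,0,-10.6]' && python3 -m handwheel '[-0.6,0,0,0,0,0,-10.6,-0.6,0,0,0,0,0,-10.6,-0.6,0,0,0,0,0,-10.6,-0.6,0,0,0,0,0,-10.6,-0.6,0,0,0,0,0,-10.6,-0.6,0,0,0,0,0,0,-0.6,0,0,0,0,0,0]'
python3 - <<'E'
from h import *
o=get_obs();M=R.from_quat(o["ee_rot"][[1,2,3,0]]).as_matrix()
print(o["tcp_pos"],o["joints"].round(3),M.round(3)); print(M.T@(np.array([.564,-.050,.235])-o["tcp_pos"]))
y=.217;T=np.c_[[-np.sin(y),np.cos(y),0],[np.cos(y),np.sin(y),0],[0,0,-1]]
print(np.degrees(R.from_matrix(M.T@T).as_rotvec()))
E
```

```text
time_s: 6.1
tcp_pos: [0.5307, 0.1168, 0.3406]
ee_rot: [0.001, 0.775, -0.632, -0.005]
ft_force: [0.4, -0.1, -0.6]
grip_width: 0.0174
time_s: 7.6
tcp_pos: [0.5305, 0.1166, 0.34]
ee_rot: [-0.002, 0.91, 0.416, -0.004]
ft_force: [0.4, -0.1, 1.0]
grip_width: 0.0168
time_s: 8.48
tcp_pos: [0.5313, 0.1168, 0.3391]
ee_rot: [-0.004, 0.632, 0.775, -0.003]
ft_force: [-0.4, -0.0, 0.5]
grip_width: 0.0171
[0.53132948 0.11675237 0.33912505] [ 9.500e-02  2.830e-01  1.596e+00  1.000e-03  1.272e+00 -1.678e+00] [[-0.2    0.98  -0.01 ]
 [ 0.98   0.2   -0.   ]
 [ 0.002 -0.01  -1.   ]]
[-0.17007769 -0.00035935  0.10387103]
[-0.55862382 -0.0927796  -0.88456878]
```

```bash
python3 -m handwheel '[-0.6,-0.0425,0,0.02,-0.5,0,-0.9,-0.6,-0.0425,0,0.02,0,0,0,-0.6,-0.0425,0,0.02,0,0,0,-0.6,-0.0425,0,0.02,0,0,0,-0.6,0,0,0.024,0,0,0,-0.6,0,0,0,0,0,0]'
python3 - <<'E'
from h import *
o=get_obs();M=R.from_quat(o["ee_rot"][[1,2,3,0]]).as_matrix()
print(o["tcp_pos"],o["joints"].round(3),M.round(3)); print(M.T@(np.array([.564,-.050,.235])-o["tcp_pos"]))
y=.217;T=np.c_[[-np.sin(y),np.cos(y),0],[np.cos(y),np.sin(y),0],[0,0,-1]]
print(np.degrees(R.from_matrix(M.T@T).as_rotvec()))
c=snap("wrist","wrist3")
c=snap("side","side3");cv2.imwrite("pics/side3c.png",cv2.resize(c["frame"][120:260,220:360,::-1],None,fx=4,fy=4,interpolation=3))
E
```

```text
time_s: 9.22
tcp_pos: [0.5675, -0.0493, 0.2328]
ee_rot: [-0.003, 0.626, 0.78, -0.001]
ft_force: [-0.5, 0.1, -0.2]
grip_width: 0.0171
[ 0.56745515 -0.04930969  0.23282588] [-2.030e-01  4.130e-01  1.692e+00  1.000e-03  1.043e+00 -1.993e+00] [[-0.216  0.976 -0.005]
 [ 0.976  0.216  0.002]
 [ 0.003 -0.005 -1.   ]]
[ 8.06813766e-05 -3.53299046e-03 -2.15705205e-03]
[-0.27337807 -0.18180818  0.06543871]
```

View pics/wrist3.png

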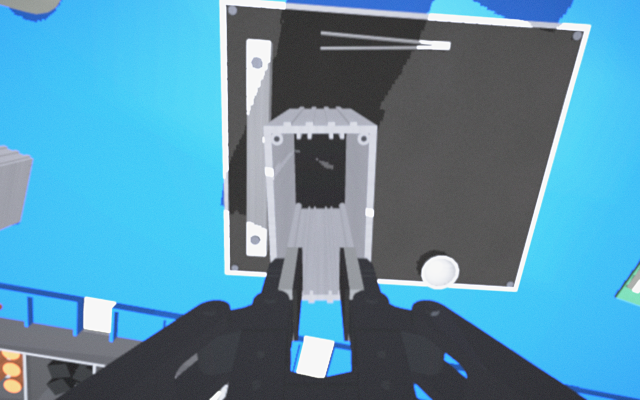

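View pics/side3c.png

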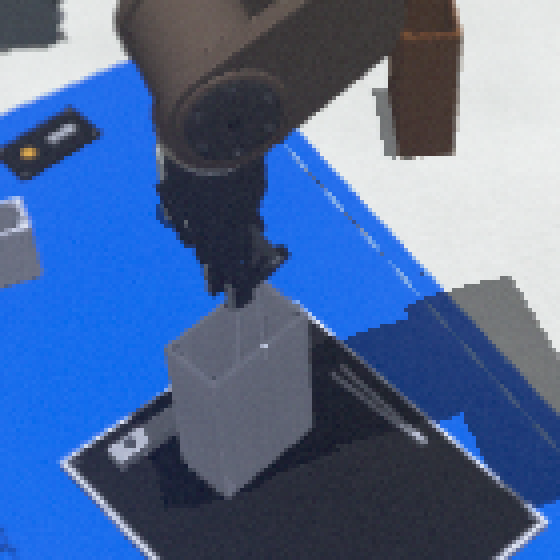

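Run:
```python
from h import *
c=viewer.camera("wrist")
print(onz(c,[(265,126),(377,126),(305,300),(341,300),(270,250),(373,250)],.185).round(4))
o=get_obs();print(proj(c,[o["tcp_pos"]]),o["tcp_pos"])
```

```text
[[ 0.5185 -0.0925  0.185 ]
 [ 0.5051 -0.0326  0.185 ]
 [ 0.6222 -0.0484  0.185 ]
 [ 0.6171 -0.0256  0.185 ]
 [ 0.592  -0.0767  0.185 ]
 [ 0.5781 -0.0148  0.185 ]]
[[323.77727431 266.06955916]] [ 0.56855175 -0.04866361  0.23511493]
```

The wrist view shows the rim from (265,126) to (377,126), which gives a width of 61–63 mm and a centre near (0.5655, -0.050). That agrees with the other views, and the fingers are centred between the broad walls. Inserting 25 mm.

```bash
python3 -m handwheel '[-0.6,0,-0.0035,0.020,0,0,0,-0.6,0,0,0.020,0,0,0,-0.6,0,0,0.015,0,0,0,-0.6,0,0,0.010,0,0,0,-0.6,0,0,0.010,0,0,0,-0.6,0,0,0,0,0,0,-0.54,0,0,0,0,0,0,-0.54,0,0,0,0,0,0]'
python3 - <<'E'
from h import *
o=get_obs();M=R.from_quat(o["ee_rot"][[1,2,3,0]]).as_matrix()
print(o["tcp_pos"],o["ft_force"],o["joints"].round(3),M.round(3))
c=snap("wrist","wrist4")
c=snap("side","side4");cv2.imwrite("pics/side4c.png",cv2.resize(c["frame"][120:260,220:360,::-1],None,fx=4,fy=4,interpolation=3))
E
```

```text
time_s: 10.38
tcp_pos: [0.5649, -0.0498, 0.1593]
ee_rot: [-0.001, 0.625, 0.781, 0.0]
ft_force: [0.2, 0.3, 0.5]
grip_width: 0.0194
[ 0.56487623 -0.04978188  0.15934685] [0.1706316  0.26732849 0.54355899] [-2.050e-01  4.940e-01  1.781e+00  1.000e-03  8.690e-01 -1.998e+00] [[-0.22   0.976 -0.002]
 [ 0.976  0.22   0.001]
 [ 0.002 -0.001 -1.   ]]
```

View pics/wrist4.png

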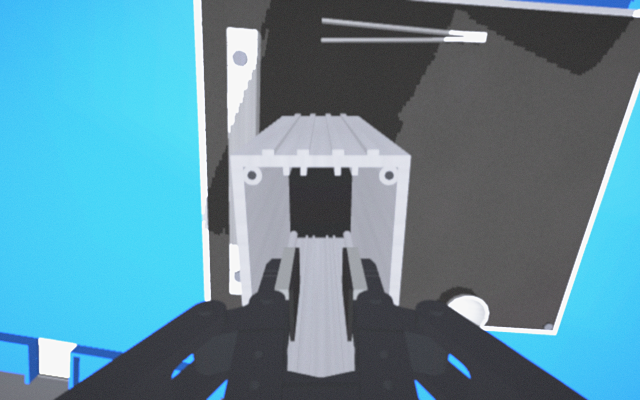

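View pics/side4c.png

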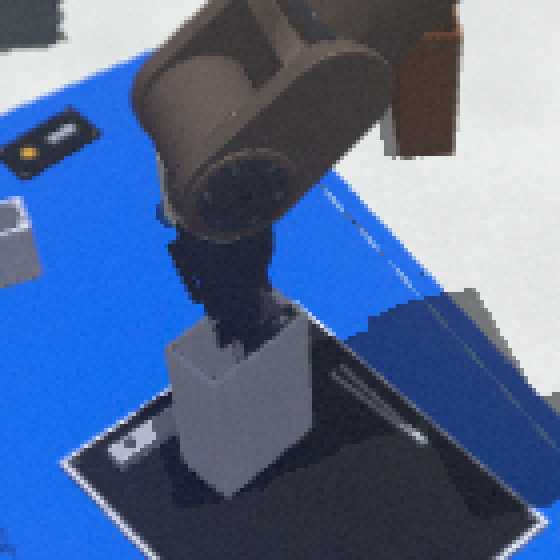

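```bash
python3 -m handwheel '[-0.49,0,0,0,0,0,0,-0.49,0.005,0,-0.001,0,-2,0,-0.49,0.005,0,-0.001,0,-2,0,-0.49,0.005,0,-0.001,0,-2,0]'
python3 - <<'E'
from h import *
o=get_obs();print(o["tcp_pos"],o["ft_force"],o["moment"],o["grip_width"])
c=snap("side","side5");cv2.imwrite("pics/side5c.png",cv2.resize(c["frame"][120:260,220:360,::-1],None,fx=4,fy=4,interpolation=3))
E
```

```text
time_s: 10.98
tcp_pos: [0.5614, -0.035, 0.1616]
ee_rot: [0.04, 0.624, 0.78, -0.033]
ft_force: [0.3, -0.7, -0.3]
grip_width: 0.0217
[ 0.5614209  -0.03500165  0.16155435] [ 0.25268415 -0.70304384 -0.28323318] [-0.0391607   0.02747552  0.02980983] 0.021685507190398315
```

View pics/side5c.png

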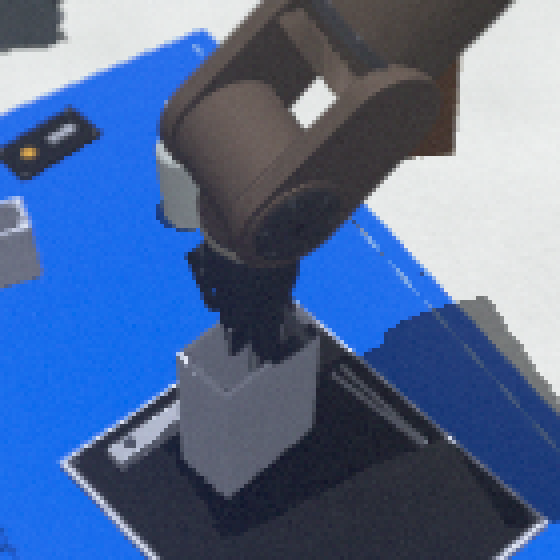

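The rim has moved right in the side crop while the near bottom corner stays at (230,497), so the housing is tipping about its heel. Continuing through the balance point at 2° per row.

```bash
python3 -m handwheel '[-0.49,0.005,0,-0.001,0,-2,0,-0.49,0.005,0,-0.001,0,-2,0,-0.49,0.005,0,-0.001,0,-2,0,-0.49,0.005,0,-0.001,0,-2,0,-0.49,0.005,0,-0.001,0,-2,0,-0.49,0.005,0,-0.001,0,-2,0]'
python3 - <<'E'
from h import *
o=get_obs();print(o["tcp_pos"],o["ft_force"],o["moment"],o["grip_width"])
c=snap("side","side6");cv2.imwrite("pics/side6c.png",cv2.resize(c["frame"][120:260,220:360,::-1],None,fx=4,fy=4,interpolation=3))
E
```

```text
time_s: 11.78
tcp_pos: [0.5547, -0.0052, 0.1617]
ee_rot: [0.121, 0.617, 0.771, -0.098]
ft_force: [-0.0, -0.7, -0.8]
grip_width: 0.0218
[ 0.55469909 -0.00519084  0.16171608] [-0.00854538 -0.69039431 -0.7555162 ] [0.11130706 0.05392869 0.01122991] 0.02175245090141117
```

View pics/side6c.png

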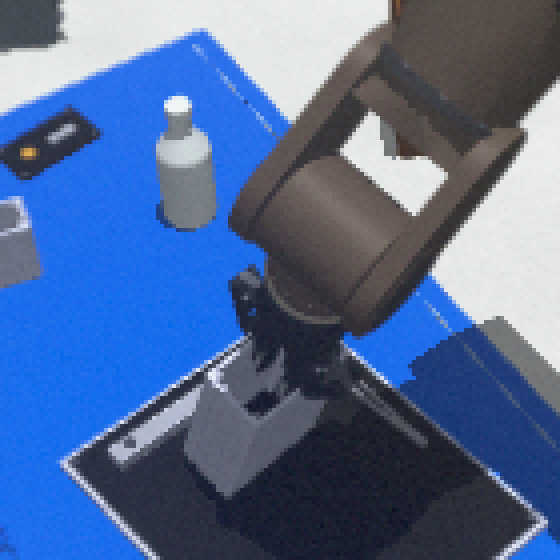

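```bash
python3 -m handwheel '[-0.49,0.0035,0,-0.0007,0,-1.4,0,-0.49,0.0035,0,-0.0007,0,-1.4,0,-0.49,0.0035,0,-0.0007,0,-1.4,0,-0.49,0.0035,0,-0.0007,0,-1.4,0,-0.49,0.0035,0,-0.0007,0,-1.4,0,-0.49,0.0035,0,-0.0007,0,-1.4,0,-0.49,0.0035,0,-0.0007,0,-1.4,0,-0.49,0.005,0,-0.001,0,-2,0,-0.49,0.005,0,-0.001,0,-2,0,-0.49,0.005,0,-0.001,0,-2,0]'
python3 - <<'E'
from h import *
o=get_obs();print(o["tcp_pos"],o["ft_force"],o["moment"],o["grip_width"],o["joints"].round(3))
c=snap("side","side7");cv2.imwrite("pics/side7c.png",cv2.resize(c["frame"][120:260,220:360,::-1],None,fx=4,fy=4,interpolation=3))
E
```

```text
time_s: 13.08
tcp_pos: [0.5461, 0.0328, 0.1521]
ee_rot: [0.226, 0.598, 0.747, -0.182]
ft_force: [-0.9, -0.0, -0.2]
grip_width: 0.0218
[0.54607093 0.03279404 0.15209386] [-0.87931075 -0.04901363 -0.21323635] [ 0.36210851  0.08792917 -0.0142152 ] 0.02180486858808272 [ 0.199  0.536  1.883 -0.797  0.888 -1.025]
```

View pics/side7c.png

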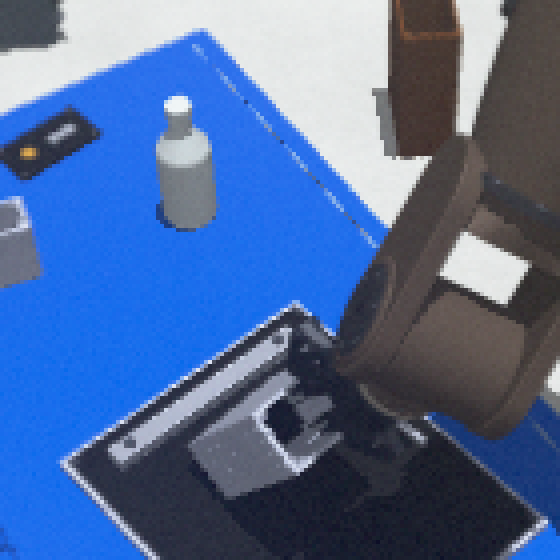

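```bash
cat >> h.py <<'E'
yh=np.array([-np.sin(.217),np.cos(.217),0]);xh=np.array([np.cos(.217),np.sin(.217),0]);heel=np.array([.5655,-.050,.015])+.031*yh
def inplane(c,px,off=.055):
    o,d=rays(c,px);P=heel+off*xh;t=((P-o)@xh)/(d@xh);X=o+d*t[:,None]-P;return np.c_[X@yh,X[:,2]]
E
python3 - <<'E'
from h import *
d=viewer.camera("side")
B=lambda L:(np.array(L,float)+.5)/4-.5+[220,120]
r=inplane(d,B([(300,470),(230,497),(192,456),(262,402)]));print(r.round(4),np.degrees(np.arctan2(r[0,0]-r[1,0],r[0,1]-r[1,1])))
E
```

```text
[[ 0.1003  0.1571]
 [ 0.0038  0.012 ]
 [-0.0454  0.0275]
 [ 0.06    0.2115]] 33.6236236242067
```

Cross-check: the housing's lean from the side image is about 34°, which matches the tool, and the wall length comes out at 174 mm. I'm now working out the easing-down segment, where the tool turns less than the housing and the rim rests on the finger's back.

```bash
cat > plan.py <<'E'
from h import *
def tcp(th,ph,b,d):
    th,ph=np.radians([th,ph])
    U=np.array([-.058*np.cos(th)+.170*np.sin(th),.058*np.sin(th)+.170*np.cos(th)])
    x=np.array([np.cos(ph),-np.sin(ph)]);z=np.array([-np.sin(ph),-np.cos(ph)])
    return U+b*x+d*z
def cur():
    o=get_obs();M=R.from_quat(o["ee_rot"][[1,2,3,0]]).as_matrix();p=o["tcp_pos"]-heel
    return np.array([p@yh,p[2]]),np.degrees(np.arctan2(-(M[:,2]@yh),-M[2,2])),o["grip_width"]
E
python3 - <<'E'
from plan import *
p,ph,w=cur();print(p,ph,w)
for th in (32,33,34,35,36):print(th,tcp(th,ph,w/2+.0145,.025))
th0,ph0,ph1=34.,ph,58.;N=28
prev=None
for k in range(0,N+2,4):
    f=min(k/N,1.05);th=th0+(90-th0)*f;phk=ph0+(ph1-ph0)*f;b=.0254-.0049*f
    P=tcp(th,phk,b,.025)
    # clearance to the lower wall
    dl=np.radians(th-phk);c=.054-(2*b*np.cos(dl)+.025*np.sin(dl))
    if prev is not None:
        a=np.radians(pm);dx=P-prev
        # mean tool axes over the segment
        m=np.radians((pm+phk)/2);print("row",(dx@[np.cos(m),-np.sin(m)]/4).round(5),(dx@[-np.sin(m),-np.cos(m)]/4).round(5),"dphi",(phk-pm)/4,"th",th,"z",P[1]+.015,"clr",c.round(4))
    prev=P;pm=phk
E
```

```text
[0.05454688 0.13668314] 33.66081141740884 0.021952098484698618
32 [0.04824717 0.13997441]
33 [0.05129343 0.13923398]
34 [0.0543263 0.1384405]
35 [0.05734486 0.1375942 ]
36 [0.06034819 0.13669535]
row 0.00546 -0.00137 dphi 0.8692567350925415 th 42.0 z 0.14530231643184055 clr 0.0027
row 0.00558 -0.0009 dphi 0.8692567350925415 th 50.0 z 0.1341036018712221 clr 0.0026
row 0.00566 -0.00043 dphi 0.8692567350925415 th 58.0 z 0.12010504506436383 clr 0.0028
row 0.0057 6e-05 dphi 0.8692567350925415 th 66.0 z 0.10358247251849183 clr 0.0032
row 0.00571 0.00054 dphi 0.8692567350925415 th 74.0 z 0.08486356106844632 clr 0.0039
row 0.00567 0.00102 dphi 0.8692567350925415 th 82.0 z 0.06432137930098986 clr 0.0048
row 0.0056 0.0015 dphi 0.8692567350925415 th 90.0 z 0.04236703242296317 clr 0.006
```

```bash
python3 -m handwheel '[-0.50,0.0055,0,-0.0014,0,-0.87,0,-0.51,0.0055,0,-0.0014,0,-0.87,0,-0.52,0.0055,0,-0.0014,0,-0.87,0,-0.53,0.0055,0,-0.0014,0,-0.87,0,-0.54,0.0056,0,-0.0009,0,-0.87,0,-0.55,0.0056,0,-0.0009,0,-0.87,0,-0.56,0.0056,0,-0.0009,0,-0.87,0,-0.57,0.0056,0,-0.0009,0,-0.87,0]'
python3 - <<'E'
from plan import *
o=get_obs();print(cur(),o["ft_force"],o["moment"],o["joints"].round(3))
c=snap("side","side8");cv2.imwrite("pics/side8c.png",cv2.resize(c["frame"][120:260,220:360,::-1],None,fx=4,fy=4,interpolation=3))
E
```

```text
time_s: 14.18
tcp_pos: [0.5369, 0.0732, 0.1327]
ee_rot: [0.271, 0.585, 0.732, -0.218]
ft_force: [0.5, 0.3, -0.9]
grip_width: 0.0185
(array([0.09542916, 0.11773328]), np.float64(40.704020429211894), 0.018500742981922585) [ 0.47486936  0.30049582 -0.93614482] [0.50029228 0.08307734 0.00783611] [ 0.32   0.606  1.883 -0.902  0.973 -0.822]
```

View pics/side8c.png

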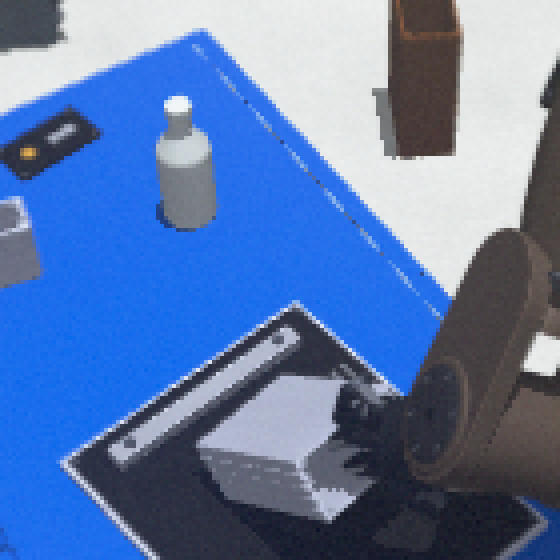

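```bash
python3 - <<'E'
from h import *
d=viewer.camera("side")
B=lambda L:(np.array(L,float)+.5)/4-.5+[220,120]
r=inplane(d,B([(330,521),(230,500),(200,448),(303,462)]));print(r.round(4),np.degrees(np.arctan2(r[0,0]-r[1,0],r[0,1]-r[1,1])),np.degrees(np.arctan2(r[3,0]-r[2,0],r[3,1]-r[2,1])))
E
python3 -m handwheel '[-0.58,0.0057,0,-0.0004,0,-0.87,0,-0.59,0.0057,0,-0.0004,0,-0.87,0,-0.60,0.0057,0,-0.0004,0,-0.87,0,-0.61,0.0057,0,-0.0004,0,-0.87,0,-0.62,0.0057,0,0.0001,0,-0.87,0,-0.63,0.0057,0,0.0001,0,-0.87,0,-0.64,0.0057,0,0.0001,0,-0.87,0,-0.65,0.0057,0,0.0001,0,-0.87,0,-0.66,0.0057,0,0.0005,0,-0.87,0,-0.67,0.0057,0,0.0005,0,-0.87,0,-0.68,0.0057,0,0.0005,0,-0.87,0,-0.69,0.0057,0,0.0005,0,-0.87,0]'
python3 - <<'E'
from plan import *
o=get_obs();p,ph,w=cur();print(p,ph,w,o["ft_force"],o["moment"],o["joints"].round(3),tcp(74,ph,w/2+.0145,.025))
c=snap("side","side9");cv2.imwrite("pics/side9c.png",cv2.resize(c["frame"][140:280,240:380,::-1],None,fx=4,fy=4,interpolation=3))
E
```

```text
[[ 0.1334  0.1167]
 [ 0.0032  0.0063]
 [-0.0313  0.0547]
 [ 0.1044  0.1728]] 49.707495561571726 48.94460373221651
time_s: 15.78
tcp_pos: [0.5265, 0.119, 0.0836]
ee_rot: [0.337, 0.563, 0.705, -0.27]
ft_force: [0.6, -0.2, -1.6]
grip_width: 0.0133
[0.14247886 0.06859   ] 51.14610618239964 0.013263907687847062 [ 0.64867432 -0.23960275 -1.58209574] [0.6344594  0.15787441 0.00943083] [ 0.46   0.761  1.859 -1.012  1.102 -0.575] [0.14121566 0.07047164]
```

View pics/side9c.png

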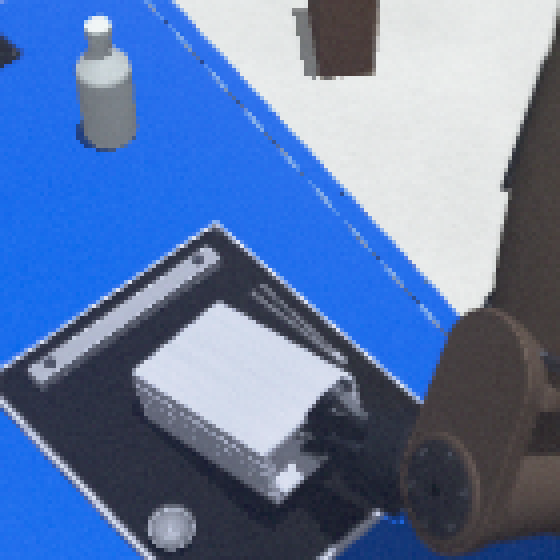

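```bash
python3 -m handwheel '[-0.69,0.0057,0,0.0010,0,-0.87,0,-0.70,0.0057,0,0.0010,0,-0.87,0,-0.70,0.0057,0,0.0010,0,-0.87,0,-0.71,0.0057,0,0.0010,0,-0.87,0,-0.71,0.0056,0,0.0015,0,-0.87,0,-0.71,0.0056,0,0.0015,0,-0.87,0,-0.71,0.0040,0,0.0010,0,-0.6,0,-0.71,0.0028,0,0.0007,0,-0.4,0]'
python3 - <<'E'
from plan import *
o=get_obs();p,ph,w=cur();print(p,ph,w,o["ft_force"],o["moment"],o["joints"].round(3),tcp(86,ph,w/2+.0145,.025),tcp(88,ph,w/2+.0145,.025),tcp(90,ph,w/2+.0145,.025))
c=snap("side","side10");cv2.imwrite("pics/side10c.png",cv2.resize(c["frame"][140:280,240:380,::-1],None,fx=4,fy=4,interpolation=3))
E
```

```text
time_s: 16.82
tcp_pos: [0.5227, 0.1355, 0.0456]
ee_rot: [0.374, 0.548, 0.686, -0.3]
ft_force: [0.7, 0.2, -2.6]
grip_width: 0.0125
[0.15939724 0.03062221] 57.34170324753336 0.012486700031634249 [ 0.70808864  0.18391478 -2.63153752] [ 0.61010158  0.10760113 -0.02760586] [ 0.515  0.872  1.833 -1.061  1.175 -0.456] [0.1556861  0.03876272] [0.15801836 0.03294299] [0.16014609 0.0270454 ]
```

View pics/side10c.png

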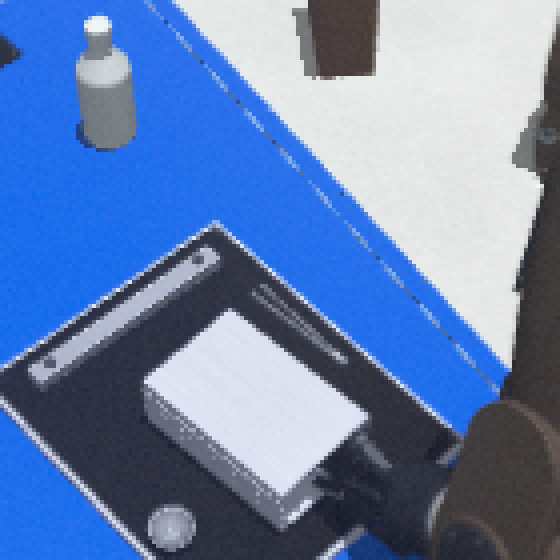

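```bash
python3 -m handwheel '[-0.73,0.0013,0,0.0008,0,0,0,-0.75,0.0013,0,0.0008,0,0,0,-0.77,0.0010,0,0.0006,0,0,0,-0.77,0,0,0,0,0,0]'
python3 - <<'E'
from plan import *
o=get_obs();print(cur(),o["ft_force"],o["moment"])
E
```

```text
time_s: 17.38
tcp_pos: [0.5228, 0.1355, 0.0418]
ee_rot: [0.374, 0.548, 0.686, -0.3]
ft_force: [-0.3, -0.0, 0.4]
grip_width: 0.01
(array([0.15935152, 0.02681222]), np.float64(57.315167684525235), 0.00997460344055998) [-0.31792079 -0.0492998   0.38181764] [0.39515762 0.12217333 0.02325846]
```

```bash
python3 -m handwheel '[-0.85,0.0005,0,0,0,0,0,-0.9,0,0,0,0,0,0,-0.9,0,0,-0.005,0,0,0,-0.9,0,0,-0.010,0,0,0,-0.9,0,0,-0.020,0,0,0,-0.9,0,0,-0.03,0,0,0,-0.9,0,0,-0.03,0,0,0]'
python3 - <<'E'
from plan import *
o=get_obs();print(cur(),o["ft_force"],o["moment"],o["joints"].round(3))
c=snap("side","side11");cv2.imwrite("pics/side11c.png",cv2.resize(c["frame"][140:280,240:380,::-1],None,fx=4,fy=4,interpolation=3))
c=snap("scene","scene11");cv2.imwrite("pics/scene11c.png",cv2.resize(c["frame"][190:320,260:420,::-1],None,fx=4,fy=4,interpolation=3))
E
```

```text
time_s: 18.25
tcp_pos: [0.5047, 0.2157, 0.0938]
ee_rot: [0.374, 0.548, 0.686, -0.3]
ft_force: [-0.1, 0.3, -0.2]
grip_width: 0.0041
(array([0.24153432, 0.07880239]), np.float64(57.27309381854466), 0.004140505041960287) [-0.07151971  0.29440149 -0.20089383] [0.41382828 0.05823301 0.00165253] [ 0.643  0.819  1.733 -0.918  1.31  -0.554]
```

View pics/side11c.png

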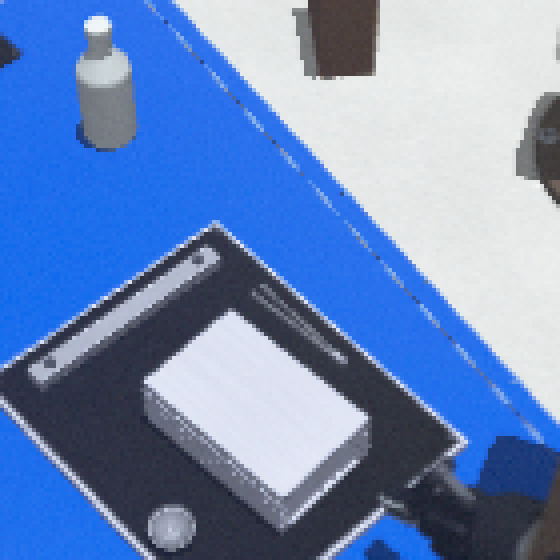

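View pics/scene11c.png

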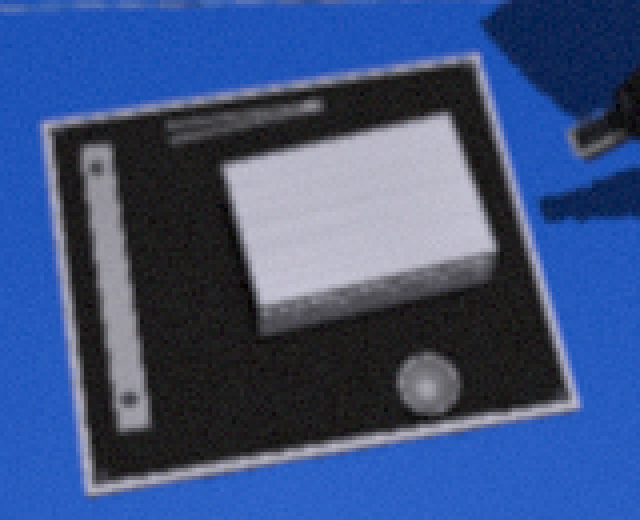

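The housing lies flat, with its mouth facing away from the stop. The top-face corners in the scene crop are (226,162), (452,114), (496,250) and (260,304). Measuring it for the push.

Run:
```python
from plan import *
np.set_printoptions(precision=4,suppress=True)
s=viewer.camera("scene");d=viewer.camera("side")
A=lambda L:(np.array(L,float)+.5)/4-.5+[260,190]
B=lambda L:(np.array(L,float)+.5)/4-.5+[240,140]
a=onz(s,A([(226,162),(452,114),(496,250),(260,304)]),.077);b=onz(d,B([(232,310),(369,420),(283,500),(145,385)]),.077)
print(a,b)
q=(a+b)/2;print("mean",q.mean(0))
x=q[3]-q[0];x2=q[2]-q[1];l=q[1]-q[0];l2=q[2]-q[3]
print(np.arctan2(x[1],x[0]),np.arctan2(x2[1],x2[0]),np.arctan2(-l[0],l[1]),np.arctan2(-l2[0],l2[1]),[np.linalg.norm(v) for v in(x,x2,l,l2)])
S=np.array([.571,-.101]);Y=np.array([-np.sin(.146),np.cos(.146)]);X=np.array([np.cos(.146),np.sin(.146)])
print("in stop frame x,y",[((p[:2]-S)@X,(p[:2]-S)@Y) for p in q])
# stop bar again from the side picture: front top edge
print("bar side",onz(d,B([(47,387),(220,263)]),.031))
o=get_obs();M=R.from_quat(o["ee_rot"][[1,2,3,0]]).as_matrix();print(M.round(3))
```

```text
[[ 0.5015 -0.0296  0.077 ]
 [ 0.4671  0.1369  0.077 ]
 [ 0.5743  0.1579  0.077 ]
 [ 0.6097 -0.0081  0.077 ]] [[ 0.5041 -0.0329  0.077 ]
 [ 0.4689  0.1327  0.077 ]
 [ 0.5745  0.1571  0.077 ]
 [ 0.612  -0.0059  0.077 ]]
mean [0.539  0.0635 0.077 ]
0.22103103030418633 0.21036800255423127 0.20669988306100512 0.21778262516161317 [np.float64(0.11075573576943165), np.float64(0.10887801056827513), np.float64(0.16964864635482363), np.float64(0.16847116689917105)]
in stop frame x,y [(np.float64(-0.057358003673216966), np.float64(0.07891321858516909)), (np.float64(-0.0676493342577143), np.float64(0.24824942772197656)), (np.float64(0.041003200325982314), np.float64(0.2552528493031783)), (np.float64(0.0530861200074463), np.float64(0.08721554056389973))]
bar side [[ 0.6751 -0.0818  0.031 ]
 [ 0.466  -0.1167  0.031 ]]
[[-0.12   0.975  0.185]
 [ 0.527  0.221 -0.821]
 [-0.841 -0.001 -0.541]]
```

```bash
python3 -m handwheel '[-0.9,-0.034,0,-0.022,0,0,0,0,-0.034,0,-0.022,0,0,0,1,0,0,0,0,9.55,0,1,0,0,0,0,9.55,0,1,0,0,0,0,9.55,0,1,0,0,0,0,9.55,0,1,0,0,0,0,9.55,0,1,0,0,0,0,9.55,0,1,0,0,0,0,0,0]'
cat > t.py <<'E'
from plan import *
import sys
def rel(p,yaw=.150,tilt=-3):
    X=np.array([np.cos(yaw),np.sin(yaw),0]);Y=np.array([-np.sin(yaw),np.cos(yaw),0])
    T=np.c_[X,-Y,[0,0,-1]]@R.from_euler("x",tilt,degrees=True).as_matrix()
    o=get_obs();M=R.from_quat(o["ee_rot"][[1,2,3,0]]).as_matrix()
    print(o["tcp_pos"],o["ft_force"].round(1),o["joints"].round(3),"w",o["grip_width"]);print("shift tool",(M.T@(np.array(p)-o["tcp_pos"])).round(4),"rot",np.degrees(R.from_matrix(M.T@T).as_rotvec()).round(2),"shift final",(T.T@(np.array(p)-o["tcp_pos"])).round(4))
rel([float(v) for v in sys.argv[1:4]])
E
python3 t.py .5133 .1937 .16
```

```text
time_s: 19.58
tcp_pos: [0.5056, 0.212, 0.1735]
ee_rot: [-0.001, 0.626, 0.78, -0.001]
ft_force: [0.6, -1.1, -0.2]
grip_width: 0.0855
[0.50558325 0.21198412 0.17350609] [ 0.6 -1.1 -0.2] [ 0.277  0.452  1.812 -0.     0.88  -1.511] w 0.0854522416206413
shift tool [-0.0195  0.0036  0.0135] rot [-2.4  -2.33 93.84] shift final [0.0049 0.0185 0.0145]
```

```bash
python3 -m handwheel '[1,0,0,0,0,0,10.4,1,0,0,0,0,0,10.4,1,0,0,0,0,0,10.4,1,0,0,0,0,0,10.4,1,0,0,0,0,0,10.4,1,0,0,0,0,0,10.4,1,0,0,0,0,0,10.4,1,0,0,0,0,0,10.4,1,0,0,0,0,0,10.4,1,0,0,0,0,0,0]'; python3 t.py .5133 .1937 .028
```

```text
time_s: 20.82
tcp_pos: [0.5049, 0.2143, 0.1731]
ee_rot: [0.002, 0.997, 0.08, -0.001]
ft_force: [-0.3, 0.1, 0.1]
grip_width: 0.0856
[0.50487893 0.21427348 0.17306571] [-0.3  0.1  0.1] [ 0.282  0.453  1.811 -0.004  0.881  0.124] w 0.08555697768739802
shift tool [0.0055 0.0212 0.1451] rot [-2.82  0.16  0.59] shift final [0.0053 0.014  0.146 ]
```

```bash
python3 -m handwheel '[1,0.005,0,0,-2.8,0,0.6,1,0,0.004,0.036,0,0,0,1,0,0.004,0.036,0,0,0,1,0,0.003,0.037,0,0,0,1,0,0.003,0.037,0,0,0,1,0,0,0,0,0,0]'; python3 t.py .5133 .1937 .028
python3 - <<'E'
from h import *
c=snap("side","side12");cv2.imwrite("pics/side12c.png",cv2.resize(c["frame"][140:280,240:380,::-1],None,fx=4,fy=4,interpolation=3))
c=snap("scene","scene12");cv2.imwrite("pics/scene12c.png",cv2.resize(c["frame"][190:320,260:420,::-1],None,fx=4,fy=4,interpolation=3))
E
```

```text
time_s: 21.58
tcp_pos: [0.5118, 0.1936, 0.0264]
ee_rot: [0.026, 0.997, 0.076, -0.001]
ft_force: [0.1, 0.6, 0.5]
grip_width: 0.0853
[0.51180066 0.19361434 0.02640689] [0.1 0.6 0.5] [ 0.264  0.679  1.909 -0.092  0.568  0.19 ] w 0.08528341030723617
shift tool [ 0.0015  0.0002 -0.0016] rot [-0.09  0.38  0.13] shift final [ 0.0015  0.0002 -0.0016]
```

View pics/side12c.png

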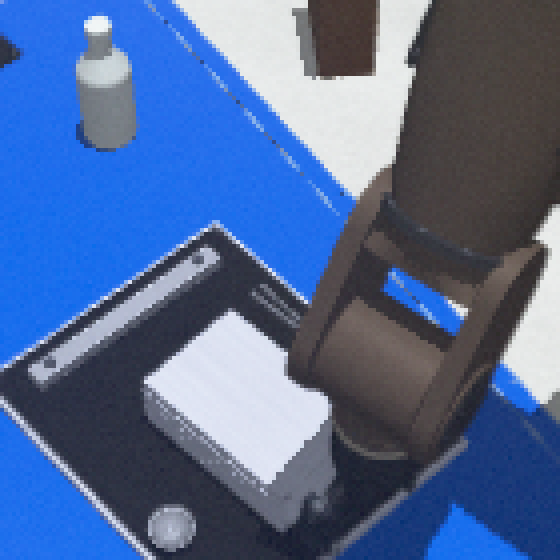

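View pics/scene12c.png

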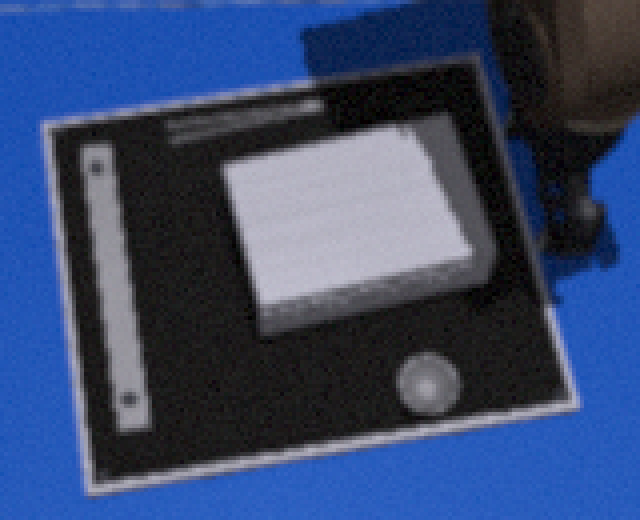

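```bash
python3 -m handwheel '[1,0.0015,0.010,0.0005,0,0,0,1,0,0.010,0.0005,0,0,0,1,0,0.008,0.0004,0,0,0,1,0,0.006,0.0003,0,0,0,1,0,0.006,0.0003,0,0,0,1,0,0.006,0.0003,0,0,0,1,0,0.007,0.0004,0,0,0,1,0,0.008,0.0004,0,0,0,1,0,0.008,0.0004,0,0,0,1,0,0.008,0.0004,0,0,0,1,0,0.008,0.0004,0,0,0]'
python3 - <<'E'
from h import *
c=snap("side","side13");cv2.imwrite("pics/side13c.png",cv2.resize(c["frame"][140:280,240:380,::-1],None,fx=4,fy=4,interpolation=3))
c=snap("scene","scene13");cv2.imwrite("pics/scene13c.png",cv2.resize(c["frame"][190:320,260:420,::-1],None,fx=4,fy=4,interpolation=3))
E
```

```text
time_s: 23.05
tcp_pos: [0.5272, 0.1095, 0.0283]
ee_rot: [0.025, 0.997, 0.074, 0.001]
ft_force: [0.1, 3.8, 2.9]
grip_width: 0.0858
```

View pics/side13c.png

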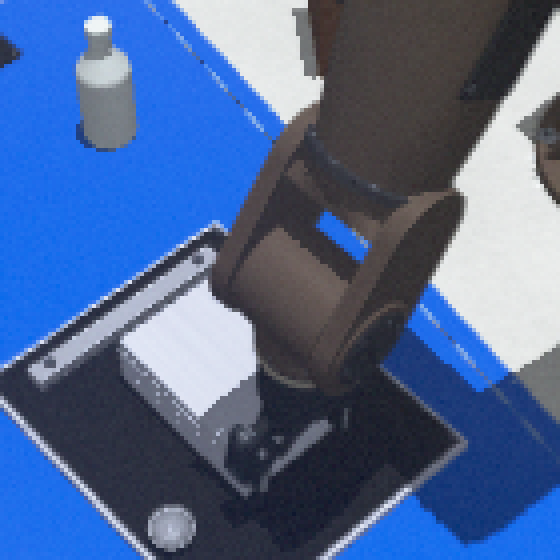

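View pics/scene13c.png

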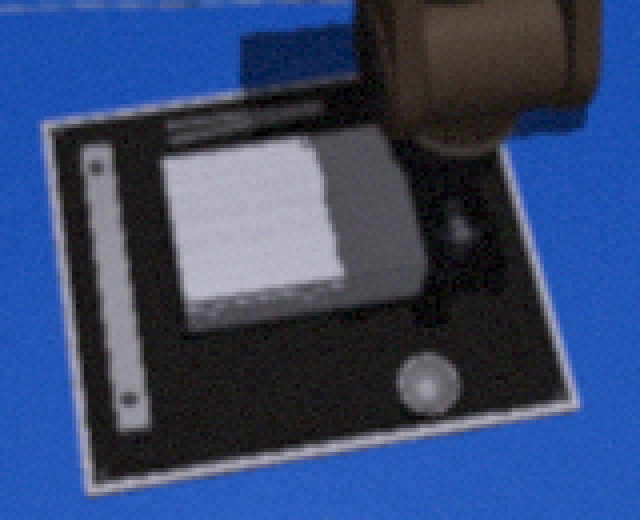

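```bash
cat > gap.py <<'E'
from h import *
def st(q,yaw=.150,S=np.array([.571,-.101])):
    X=np.array([np.cos(yaw),np.sin(yaw)]);Y=np.array([-np.sin(yaw),np.cos(yaw)]);return np.array([[(p[:2]-S)@X,(p[:2]-S)@Y] for p in q]).round(4)
A=lambda L:(np.array(L,float)+.5)/4-.5+[260,190]
B=lambda L:(np.array(L,float)+.5)/4-.5+[240,140]
E
python3 - <<'E'
from gap import *
s=viewer.camera("scene");d=viewer.camera("side")
print(st(onz(s,A([(162,158),(186,302)]),.077)),st(onz(d,B([(120,348),(206,278)]),.077)))
print("tcp",st([get_obs()["tcp_pos"]]),get_obs()["ft_force"].round(1))
E
```

```text
[[-0.0694  0.0358]
 [ 0.0418  0.0362]] [[ 0.0463  0.042 ]
 [-0.0624  0.0333]]
tcp [[-0.0119  0.2148]] [ 0.   1.  -0.2]
```

```bash
python3 -m handwheel '[1,0,0.005,0.0003,0,0,0,1,0,0.005,0.0003,0,0,0,1,0,0.005,0.0003,0,0,0,1,0,0.005,0.0003,0,0,0,1,0,0.004,0.0002,0,0,0,1,0,0.003,0.0002,0,0,0,1,0,0.002,0.0001,0,0,0,1,0,0,0,0,0,0]'
python3 -m handwheel '[1,0,0.001,0,0,0,0,1,0,0.001,0,0,0,0]';python3 -m handwheel '[1,0,0.001,0,0,0,0,1,0,0.001,0,0,0,0]'
python3 - <<'E'
from gap import *
print("tcp",st([get_obs()["tcp_pos"]]),get_obs()["ft_force"].round(1))
c=snap("side","side14");cv2.imwrite("pics/side14c.png",cv2.resize(c["frame"][140:280,240:380,::-1],None,fx=4,fy=4,interpolation=3))
c=snap("scene","scene14");cv2.imwrite("pics/scene14c.png",cv2.resize(c["frame"][190:320,260:420,::-1],None,fx=4,fy=4,interpolation=3))
E
```

```text
time_s: 24.25
tcp_pos: [0.5315, 0.0811, 0.028]
ee_rot: [0.025, 0.997, 0.074, 0.001]
ft_force: [-0.5, -0.2, -0.6]
grip_width: 0.0853
time_s: 24.5
tcp_pos: [0.5317, 0.0794, 0.0281]
ee_rot: [0.025, 0.997, 0.074, 0.001]
ft_force: [0.5, 1.9, 0.4]
grip_width: 0.0857
time_s: 24.75
tcp_pos: [0.532, 0.0773, 0.0282]
ee_rot: [0.025, 0.997, 0.074, 0.001]
ft_force: [-0.5, 0.7, -1.3]
grip_width: 0.0855
tcp [[-0.012   0.1821]] [-0.5  0.7 -1.3]
```

View pics/scene14c.png

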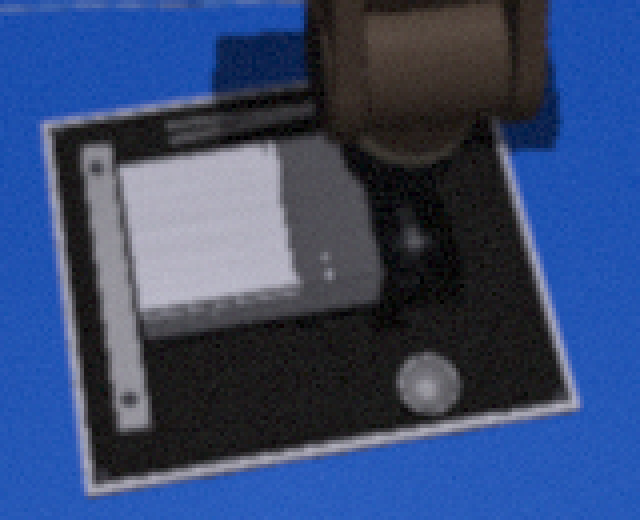

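```bash
for i in 1; do python3 -m handwheel '[1,0,0.001,0,0,0,0,1,0,0.001,0,0,0,0]'; done; python3 -m handwheel '[1,0,0.001,0,0,0,0,1,0,0,0,0,0,0]'; python3 -m handwheel '[1,0,0.001,0,0,0,0,1,0,0,0,0,0,0]'
python3 - <<'E'
from gap import *
s=viewer.camera("scene");d=viewer.camera("side")
o=get_obs();print("tcp",st([o["tcp_pos"]]),o["ft_force"].round(1))
E
```

```text
time_s: 25.1
tcp_pos: [0.5323, 0.0753, 0.0283]
ee_rot: [0.025, 0.997, 0.074, 0.001]
ft_force: [-1.2, 1.3, -1.4]
grip_width: 0.0853
time_s: 25.35
tcp_pos: [0.5325, 0.0743, 0.0284]
ee_rot: [0.025, 0.997, 0.074, 0.001]
ft_force: [-0.2, 1.5, -1.4]
grip_width: 0.0853
time_s: 25.6
tcp_pos: [0.5326, 0.0733, 0.0285]
ee_rot: [0.025, 0.997, 0.074, 0.001]
ft_force: [-0.5, 1.8, -0.9]
grip_width: 0.0854
tcp [[-0.0119  0.1782]] [-1.2  0.8 -1.7]
```

```bash
python3 -m handwheel '[1,0,0.001,0,0,0,0,1,0,0,0,0,0,0]'; python3 -m handwheel '[1,0,0.001,0,0,0,0,1,0,0,0,0,0,0]'
python3 - <<'E'
from gap import *
o=get_obs();print("tcp",st([o["tcp_pos"]]),o["ft_force"].round(1))
c=snap("side","side15");cv2.imwrite("pics/side15c.png",cv2.resize(c["frame"][170:270,240:340,::-1],None,fx=6,fy=6,interpolation=3))
c=snap("scene","scene15");cv2.imwrite("pics/scene15c.png",cv2.resize(c["frame"][215:305,270:370,::-1],None,fx=6,fy=6,interpolation=3))
E
```

```text
time_s: 25.95
tcp_pos: [0.5328, 0.0724, 0.0285]
ee_rot: [0.025, 0.997, 0.074, 0.001]
ft_force: [-1.1, 0.6, -0.7]
grip_width: 0.0855
time_s: 26.2
tcp_pos: [0.5326, 0.0719, 0.0286]
ee_rot: [0.024, 0.997, 0.074, 0.001]
ft_force: [-2.7, 6.7, -0.3]
grip_width: 0.0858
tcp [[-0.0121  0.1767]] [-2.7  6.7 -0.3]
```

View pics/scene15c.png

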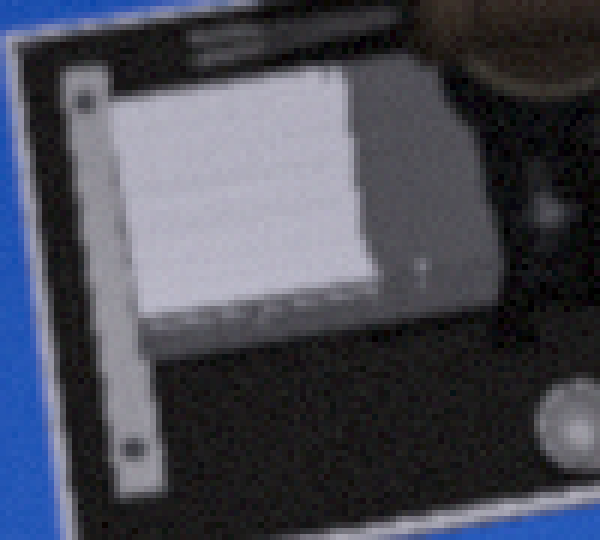

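View pics/side15c.png

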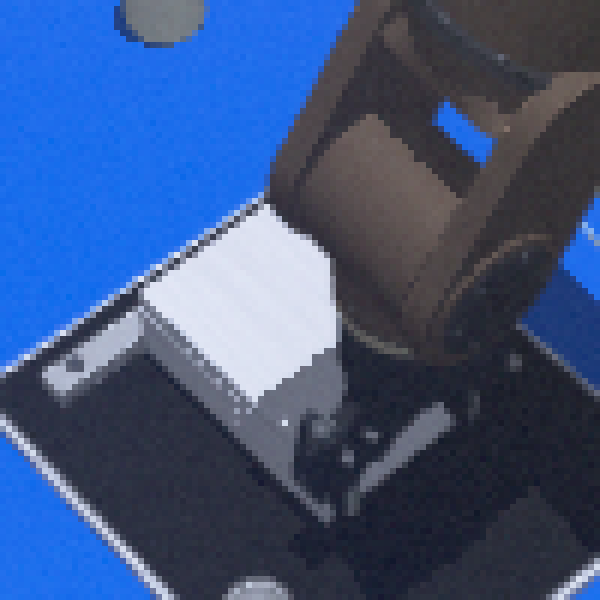

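```bash
python3 -m handwheel '[1,0,0.0006,0,0,0,0,1,0,0,0,0,0,0]'; python3 -m handwheel '[1,0,0.0006,0,0,0,0,1,0,0,0,0,0,0]'
python3 - <<'E'
from gap import *
o=get_obs();print("tcp",st([o["tcp_pos"]]),o["ft_force"].round(1),o["moment"].round(2))
s=snap("scene","scene16")
f=s["frame"].astype(int);
# closed-end top edge: first bright pixel row by row, compare to bar's edge
E
```

```text
time_s: 26.55
tcp_pos: [0.5326, 0.0718, 0.0287]
ee_rot: [0.024, 0.997, 0.074, 0.001]
ft_force: [-3.3, 12.1, 1.2]
grip_width: 0.0854
time_s: 26.8
tcp_pos: [0.5326, 0.0716, 0.0288]
ee_rot: [0.024, 0.997, 0.074, 0.001]
ft_force: [-3.1, 17.0, 2.4]
grip_width: 0.0853
tcp [[-0.0121  0.1764]] [-3.1 17.   2.4] [2.1  0.43 0.13]
```

```bash
python3 -m handwheel '[1,0,-0.003,0,0,0,0,1,0,-0.01,0,0,0,0,1,0,-0.03,0,0,0,0,1,0,-0.03,-0.02,0,0,0,1,0,-0.02,-0.05,0,0,0,1,0,-0.02,-0.05,0,0,0,1,0,-0.04,-0.04,0,0,0,1,0,-0.05,0,0,0,0,1,0,-0.05,0,0,0,0,1,0,0,0,0,0,0]'
python3 - <<'E'
from gap import *
o=get_obs();print(o["ft_force"].round(1),o["joints"].round(2))
c=snap("side","side17");cv2.imwrite("pics/side17c.png",cv2.resize(c["frame"][165:295,240:370,::-1],None,fx=4.6,fy=4.6,interpolation=3))
c=snap("scene","scene17");cv2.imwrite("pics/scene17c.png",cv2.resize(c["frame"][215:305,270:370,::-1],None,fx=6,fy=6,interpolation=3))
snap("wrist","wrist17")
E
```

```text
time_s: 28.1
tcp_pos: [0.4938, 0.3309, 0.1757]
ee_rot: [0.024, 0.997, 0.076, 0.001]
ft_force: [0.4, 0.1, -0.4]
grip_width: 0.0855
[ 0.4  0.1 -0.4] [ 0.5   0.52  1.68 -0.06  0.96  0.38]
```

View pics/scene17c.png

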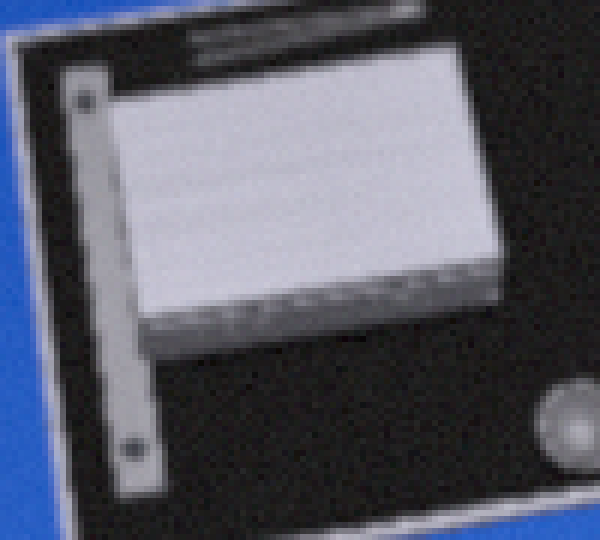

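View pics/side17c.png

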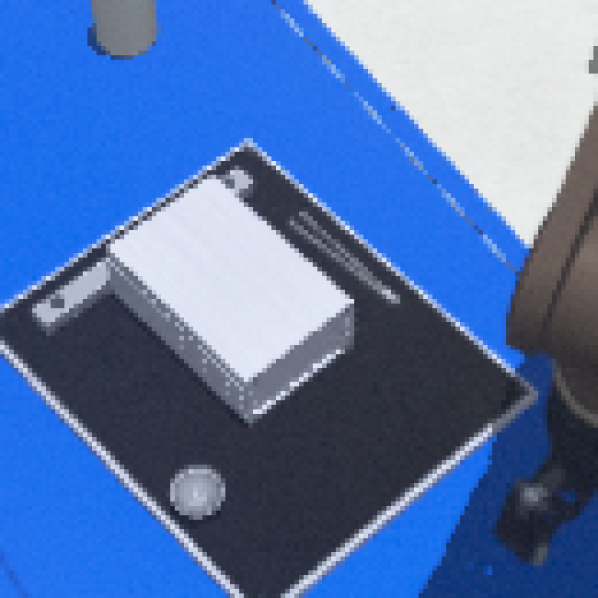

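View pics/wrist17.png

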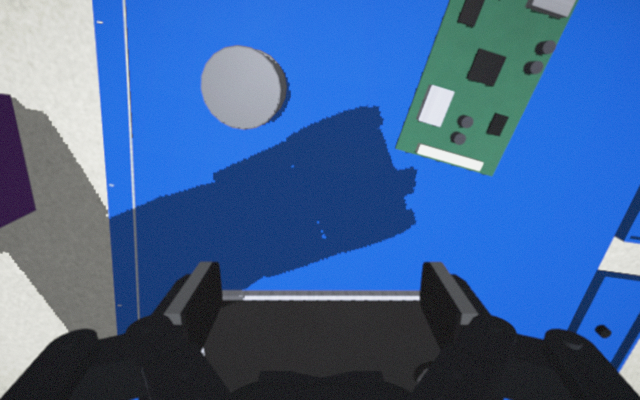

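Run:
```python
from gap import *
c=viewer.camera("wrist");K,d,Rm,t=cal(c);o=get_obs();M=R.from_quat(o["ee_rot"][[1,2,3,0]]).as_matrix()
print("cam in tool",M.T@(-Rm.T@t-o["tcp_pos"]),"axis",M.T@Rm[2])
print(M.T@(np.array([.60,-.18,.32])-o["tcp_pos"]))
```

```text
cam in tool [-3.49151651e-06 -7.77977374e-02 -1.41672862e-01] axis [3.54792261e-04 3.07233451e-01 9.51634111e-01]
[ 0.02908265  0.52370475 -0.11836472]
```

```bash
python3 -m handwheel '[1,0,0.05,-0.018,0,0,0,1,0,0.05,-0.018,0,0,0,1,0,0.05,-0.018,0,0,0,1,0,0.05,-0.018,0,0,0,1,0,0.05,-0.014,0,0,0,1,0,0.05,-0.014,0,0,0,1,0,0.05,-0.004,0,0,0,1,0,0.03,0,0,0,0,1,0,0,0,0,0,0]';python3 - <<'E'
from gap import *
print(st([get_obs()["tcp_pos"]]))
c=snap("wrist","wrist18")
E
```

```text
time_s: 29.42
tcp_pos: [0.5501, -0.045, 0.2986]
ee_rot: [0.025, 0.997, 0.072, 0.001]
ft_force: [-0.3, -0.2, 0.3]
grip_width: 0.0855
[[-0.0123  0.0585]]
```

View pics/wrist18.png

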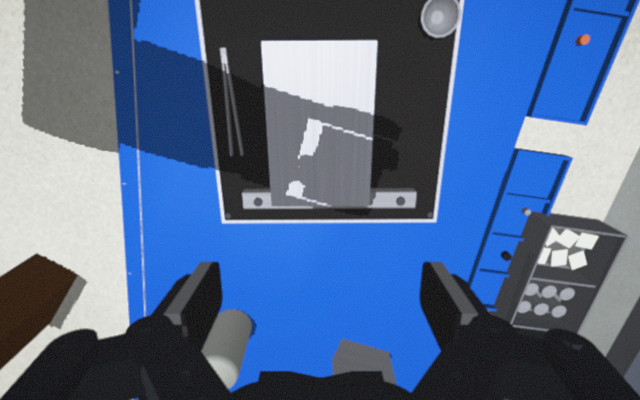

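Run:
```python
import cv2,numpy as np
f=cv2.imread("pics/wrist18.png")[175:225,230:430]
cv2.imwrite("pics/w18c.png",cv2.resize(np.clip(f.astype(float)*1.3,0,255).astype(np.uint8),None,fx=4,fy=8,interpolation=3))
```

```text
(no output)
```

View pics/w18c.png

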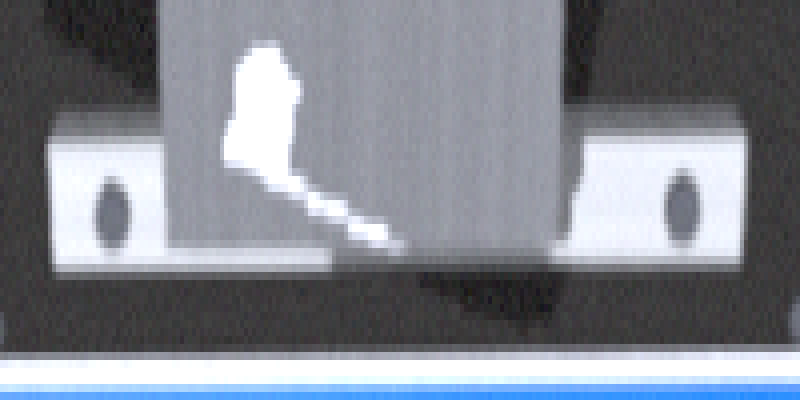

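Run:
```python
from gap import *
c=viewer.camera("wrist")
W=lambda L:(np.array(L,float)+.5)/np.array([4,8])-.5+[230,175]
h=onz(c,W([(167,249),(555,248)]),.077);f=onz(c,W([(50,137),(748,134)]),.031);b=onz(c,W([(53,268),(743,266)]),.031)
m=onz(c,[(262,41),(377,41)],.077)
for q in(h,f,b,m):
    v=q[1]-q[0];print(q[:,:2].round(4),"yaw",np.arctan2(v[1],v[0]).round(4),np.linalg.norm(v).round(4))
a=np.arctan2(*(f[1]-f[0])[1::-1]);print("gap at ends",[( -np.sin(a)*(p-f[0])[0]+np.cos(a)*(p-f[0])[1]).round(4) for p in h],"bar width",(-np.sin(a)*(b[0]-f[0])[0]+np.cos(a)*(b[0]-f[0])[1]).round(4),"mouth",[( -np.sin(a)*(p-f[0])[0]+np.cos(a)*(p-f[0])[1]).round(4) for p in m])
```

```text
[[ 0.5039 -0.1121]
 [ 0.6119 -0.096 ]] yaw 0.1473 0.1093
[[ 0.4615 -0.118 ]
 [ 0.6773 -0.0858]] yaw 0.1481 0.2182
[[ 0.4638 -0.14  ]
 [ 0.6811 -0.1078]] yaw 0.1475 0.2196
[[0.4792 0.055 ]
 [0.5873 0.0708]] yaw 0.1451 0.1093
gap at ends [np.float64(-0.0004), np.float64(-0.0005)] bar width -0.0222 mouth [np.float64(0.1685), np.float64(0.1682)]
```

The wrist view shows the closed end parallel to the bar (yaw 0.147 against 0.148 rad). The gap is -0.4 and -0.5 mm at its two ends, which is zero within the measuring error, so it is flush. The tweezers and dish look unmoved. Handing in.

Run:
```python
from h import *
ticket.sign_off();print(get_obs()["time_s"])
```

```text
the job is handed in; nothing more can be done
the job is handed in; nothing more can be done
```

The housing is lying flat on its broad side, mouth away from the stop, with its closed end flush against the stop bar. I handed the job in at about 29.5 s; no verdict was reported.

**How it was done:** I put the fingers loosely into the mouth, without gripping, and turned the tool about the heel edge past the balance point. The near rim then rested on the finger's back as it was lowered to the plate. After withdrawing, I pushed on the mouth rim with the open fingers until the stop resisted, then backed the arm well clear.

**Last checks:**
- **Flushness:** the gap to the stop face measured -0.4 and -0.5 mm at the two ends, which is zero within measuring error. The yaw was 0.147 rad for the housing and 0.148 for the bar, and the mouth end was 168 mm from the face (nominal 170).
- **Forces:** the highest reading was about 17 N, when pressing against the stop. Readings came only at the end of each call, so brief peaks in between were not seen.
- **Controlled lowering:** side pictures gave the lean as about 34° and 49°, close to the tool's planned path. The load on the fingers stayed under 3 N and vanished once the housing was down.
- **Other objects:** by eye, the tweezers and dish had not moved. The bottle, spool and board looked in place in the pictures too, but I did not re-measure any of them.

**Disagreements:** separate camera views differed by up to about 4 mm on the starting position, with a larger spread for one point in the middle of the push. I relied on averages, the close wrist view and contact force instead.

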